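Dock the studio-light control box and set its dial to the fifth click

ROBOT

A 6-joint arm with a two-finger parallel gripper is mounted at the origin on the work surface. World frame = base frame: x ahead of the robot, y to its left, z up, the work surface at z = 0. Lengths are in mm, angles in rad, forces in N, time in s.
With the tool pointing down it reaches from about 350 to 875 mm from the base axis. Payload 4.2 kg.
Tool frame: the origin (TCP) lies midway between the tips of the shut fingers; the grasp point (between the pads) lies 19 mm behind it; z points along the fingers, y is the direction in which the jaws open and shut (so a half turn about z gives the same grasp; the last joint's range is limited). The gripper opens to 85 mm and grips with 20 to 120 N. Pads are 22 mm wide; open, the fingers measure 114 mm over their backs; the gripper's body (76 mm by 85 mm) begins 54 mm behind the grasp point. The pads swing forward as they close: fully open they stand 13 mm farther back than shut.
Start: joints at [-1.081, 0.385, 0.008, 0, -1.194, -0.259], TCP at [142.99, -608.402, 231.312] pointing down, gripper open.
Joint ranges: [-3.14, 3.14], [-1.21, 2.06], [-1.07, 1.41], [-3.16, 2.05], [-2.99, -0.16], [-3.1, 3.1]. Speed limits (rad/s): [2.79, 2.79, 3.14, 3.14, 3.14, 3.14].

INTERFACE

Orientations are given as a unit quaternion [x, y, z, w].
In Python, from bench import readout, optics, workorder, nets gives the robot as it stands. The module is installed in compiled form; this text tells all that it offers.
- The arm moves only by the tool move_arm, never from a script. Its argument "steps" is a list of rows, each a list of 7 numbers: the opening, from -1 (shut) to 1 (fully open), so that 0 is half open, then the shift along the world's x, y, z in mm, then the turn, a rotation vector about the world's x, y, z in rad. In form: [[gripper, tx, ty, tz, wx, wy, wz], ...]. A call has 1 to 5 rows; each row is the pose to reach, as a shift and turn from the pose commanded when the call began; what a row does not reach only later rows make up. A row lasts 1/12 s, in which the tool goes at most 41.7 mm and 7.16 degrees, less where a joint would pass 70% of its speed; a pose out of reach is approached as far as the arm can. A call with a gripper value outside its range is refused whole. The fingers move at their own pace and stop on an object; the grip force is fixed at half the most. Time passes only in rows, so rows that repeat a pose let the fingers close. It gives the time, the measured TCP pose, the force and the opening at its end, in the units of the state.
- readout.read_state(): the state, without advancing time (a new reading comes with each control period).
- optics.get_image(name): name is "side" or "top" or "wrist"; returns a dict with "frame" (384x512x3 uint8, blue, green, red), "fx", "fy", "cx", "cy" (pixels), "k1" (the pictures are not rectified: a ray, as slopes to the right and down, at radius r is drawn at 1 + k1 r^2 times it, then the intrinsics apply), "rvec" (rotation vector, rad) and "tvec" (3), from world to camera coordinates, as OpenCV has them. Camera axes: x right, y down, z forward; pixel columns grow to the right and rows downward; lengths in mm; the calibration is good to about 2 mm. A picture is of the moment at which its call begins. There is no depth.
- workorder.job_done(): hands the job in, once; it reports no verdict.
Trained networks look in a picture, given as the dict that the camera call returned (one of the last four; its "shot" number tells which), for a name from the list of things; names that differ only in an ending like _2 or _b are one class to them, and where a whole thing is asked for, a point or a joint stands for the part that bears it (a point fixed in the world has none). Each returns a list of dicts, best first, with "conf" (0 to 1); they miss things now and then, are a little off and sometimes report something else, mostly with a low value. They report only what shows in the picture. A call takes as long as a camera call. They do not tell look-alikes from the thing itself.
- nets.silhouettes(name, picture): "region" (384x512 bool, what is visible of it) and "extent" ([left, top, right, bottom] in pixels, round what is visible of it).
- nets.tip_of(name, picture): "uv" ([column, row] in pixels: a listed point, or the origin of a listed thing).
The state is a dict: "clock": time; "joints": joint angles; "joint_vel": joint speeds; "joint_efforts": joint torques, N m; "position": TCP position; "ee_rot": TCP orientation; "contact_force": force on the tool from outside, world axes, zero at the start; "wrist_torque": the same for the moment, N m; "gripper_width": finger opening in mm.
Only numpy, scipy, OpenCV 4.12 (cv2) and the standard library are available. Lean on these libraries where they do the work, as an engineer would, in place of code of your own. Each camera call takes 0.05 s, during which the arm holds its last target.

TASK

Pick up the studio lights' control box by its body (not by its dial), set it down flat in the metal cradle, either way round, and let go of it. Then take hold of the dial and turn it clockwise until it rests on the fifth click from its stop, with the box still flat in the cradle. Leave the other things on the table where they are.

Things in the scene. Friction and masses are not known exactly. Their poses are not given: they have to be found in the camera images.
- box: loose control box, grey plastic, black top, 140 (x) x 56 (y) x 40 (z) mm, 0.4 kg, centre of mass near x = -10 mm. Origin: centre of its underside; z up. The dial stands on its top, axis at x = +42 mm, y = 0; the -x half of the top is free (low ribs), with plain sides to grip across the 56 mm.
- dial: the box's dial, black plastic: a disc 38 mm across, 6 mm high, on it a bar grip 38 mm long, 14 mm wide; the bar stands from 46 to 72 mm above the box's underside. Origin: on the dial's axis, 41 mm above the box's underside; x along the bar to the end with the white pointer line on top, z up
- dial_grip (a point): centre of the dial's bar grip, on the dial's axis, 62 mm above the box's underside, 10 mm below the bar's top; axes as dial (x along the bar to the pointer end)
- setting (a joint): angle of the dial in its box, rad: 0 at the stop (pointer at the dot), growing clockwise seen from above, 0.5236 (30 degrees) a click, to 3.665 at click 7; hard stops just outside both. It starts on click 0, 1 or 2. Clicking over takes about 0.1 N m; let go, the dial springs to the nearest click.
- stop_mark (a point): the white dot on the box's top that marks the stop (click 0), 23.5 mm from the dial's axis towards the box's +y. Clockwise from it, 30 degrees apart, seven short white lines mark clicks 1 to 7: click 3 points to the box's +x, click 6 to its -y; the fifth line after the dot is the fifth click.
- cradle: fixed aluminium cradle on the table: a plate 164 (x) x 80 (y) mm, 6 mm thick, with a fence 8 mm thick all round, its top 16 mm above the table (10 mm above the cradle's floor); inside 148 x 64 mm, so the box lies in it with 4 mm play on every side. Origin: centre of its underside, at table height; x along its length
- cradle_floor (a point): centre of the cradle's inner floor, 6 mm above the table; axes as the cradle's; the box's underside centre belongs here, the box's x along or against this x
- pack: bystander: plain grey battery block without a dial, 100 x 50 x 34 mm, origin centre of underside
- spool: bystander: wooden thread spool standing, 42 mm across, 40 mm high, origin centre of underside
- wax: bystander: low steel can, 60 mm across, 50 mm high, origin centre of underside
- mug: bystander: white mug, 80 mm across, 80 mm high, origin centre of underside
- awl: bystander: screwdriver-shaped awl lying, 160 mm long along x, origin under its middle
- mallet: bystander: wooden hammer lying, 260 mm long along x, origin under its middle
- brush: bystander: brush lying, 180 mm long along x, origin under its middle
There are look-alikes about, which are no part of the job. Leave any blue or brown look-alike of the box alone.

How it is judged:
By the outcome, as a careful person would: the job done as asked, in the order asked, and still so for the second after the job is handed in, with the robot touching nothing.
It also fails if it takes over 72 s, if anything falls off the work surface, if the arm or the gripper's body presses on something with over 40 N, if the wrist force passes 120 N, or if a joint passes its speed limit or range.

## Working session

There is one attempt and no reset: what is moved stays moved. The work goes in short steps, Python scripts to look and compute and a tool call to move; the robot and the scene stay as the last step left them, time stands still between calls to the robot, and variables do not carry over. Pictures are saved under pics/ and viewed, and the job is handed in when it is done.

Besides the shell and the picture viewer there is one more tool, called after "Request:" by a JSON object that holds its "fn" and its "kwargs", one argument or row to a line. move_arm: Moves the arm, as the interface text tells. Its arguments: {"type":"object","properties":{"steps":{"type":"array","items":{"type":"array","items":{"type":"number"}}}},"required":["steps"]}

```bash
mkdir -p pics
cat > h.py <<'E'
import numpy as np, cv2
from bench import readout, optics, workorder, nets
def cam(p):
    R,_=cv2.Rodrigues(np.array(p["rvec"],float)); return R,np.array(p["tvec"],float).ravel()
def proj(p,X):
    R,t=cam(p); c=np.atleast_2d(X)@R.T+t; s=c[:,:2]/c[:,2:]; r2=(s**2).sum(1,keepdims=True); s=s*(1+p["k1"]*r2)
    return np.c_[s[:,0]*p["fx"]+p["cx"],s[:,1]*p["fy"]+p["cy"]]
def back(p,uv,z):
    K=np.array([[p["fx"],0,p["cx"]],[0,p["fy"],p["cy"]],[0,0,1.]])
    s=cv2.undistortPoints(np.array(uv,float).reshape(-1,1,2),K,np.array([p["k1"],0,0,0.]) ).reshape(-1,2)
    R,t=cam(p); C=-R.T@t; d=np.c_[s,np.ones(len(s))]@R
    return C+d*((z-C[2])/d[:,2])[:,None]
def save(p,n): cv2.imwrite("pics/"+n,p["frame"])
E
python3 - <<'E'
from h import *
for n in ["side","top","wrist"]:
    p=optics.get_image(n); save(p,n+"0.png"); R,t=cam(p); print(n,p["shot"],p["fx"],p["k1"],-R.T@t)
    for q in ["box","cradle","dial"]:
        for d in nets.silhouettes(q,p): print(q,d["conf"],d["extent"])
    for q in ["box","cradle_floor","dial_grip","stop_mark"]:
        for d in nets.tip_of(q,p): print(q,d["conf"],d["uv"],back(p,d["uv"],{"box":0,"cradle_floor":6,"dial_grip":62,"stop_mark":40}[q]).round(1))
print(readout.read_state())
E
```

```text
side 1 382.52248403352456 -0.031680712897941686 [ -68.67708919  650.09174202 1177.32750845]
box 0.85 [346.1, 124.2, 366.7, 143.9]
box 0.82 [284.2, 165.2, 325.0, 185.6]
box 0.7 [339.1, 171.7, 355.7, 208.5]
box 0.55 [387.1, 160.7, 398.1, 176.8]
cradle 0.82 [185.1, 219.1, 223.7, 263.3]
dial 0.64 [348.3, 172.1, 356.0, 180.3]
dial 0.57 [290.7, 161.1, 299.8, 174.0]
dial 0.52 [350.3, 123.3, 359.8, 134.7]
box 0.79 [303.0, 179.7] [[ 472.2 -240.7    0. ]]
box 0.65 [380.0, 173.8] [[ 255.7 -485.4    0. ]]
box 0.53 [348.4, 193.6] [[ 294.  -305.9    0. ]]
cradle_floor 0.79 [208.9, 239.3] [[543.2 216.4   6. ]]
dial_grip 0.63 [241.4, 150.7] [[ 728.  -146.3   62. ]]
dial_grip 0.59 [296.3, 165.3] [[ 510.3 -235.9   62. ]]
dial_grip 0.46 [351.5, 175.1] [[ 318.2 -342.6   62. ]]
dial_grip 0.46 [353.2, 127.8] [[ 467.1 -583.5   62. ]]
stop_mark 0.86 [343.6, 177.8] [[ 341.1 -328.4   40. ]]
stop_mark 0.62 [357.7, 136.5] [[ 431.5 -572.9   40. ]]
stop_mark 0.57 [296.2, 174.6] [[ 490.4 -213.3   40. ]]
stop_mark 0.33 [329.8, 147.5] [[ 481.6 -432.1   40. ]]
top 2 447.15898909894236 6.264446844145852e-05 [ 391.1579
[... 1552 characters left out ...]
clock': 1.2, 'joints': array([-1.08140627e+00,  3.84705779e-01,  7.91149258e-03,  6.55379600e-06,
       -1.19401968e+00, -2.58609943e-01]), 'joint_vel': array([ 0.00040724,  0.001066  ,  0.00184107,  0.00124626, -0.0014261 ,
       -0.00162814]), 'joint_efforts': array([-2.40402833e-04, -3.92094684e+01,  1.88618803e+01,  4.19071913e+00,
       -4.00070012e-04, -2.67694240e-06]), 'position': array([ 142.98492804, -608.40387408,  231.31406584]), 'ee_rot': array([-1.15135359e-01,  9.93349812e-01,  7.09608307e-06, -6.05831748e-06]), 'contact_force': array([-0.17094428,  0.76031898,  0.52433927]), 'wrist_torque': array([-0.0029791 ,  0.05280568, -0.00621957]), 'gripper_width': 85.55282504053368}
```

View images.

Run:
```python
import cv2
a=cv2.imread("pics/top0.png"); cv2.imwrite("pics/topc.png",cv2.resize(a[150:320,290:480],None,fx=4,fy=3.5,interpolation=cv2.INTER_CUBIC))
a=cv2.imread("pics/side0.png"); cv2.imwrite("pics/sidec.png",cv2.resize(a[100:230,230:420],None,fx=4,fy=4,interpolation=cv2.INTER_CUBIC))
```

```text
(no output)
```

View pics/top0.png

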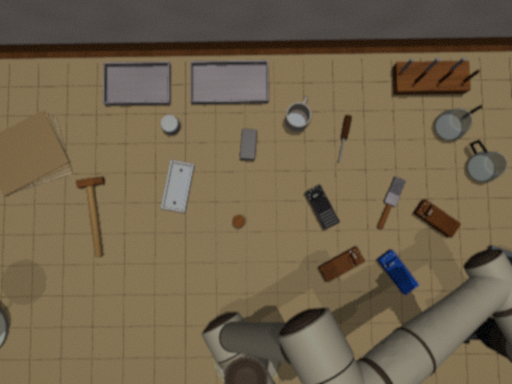

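View pics/topc.png

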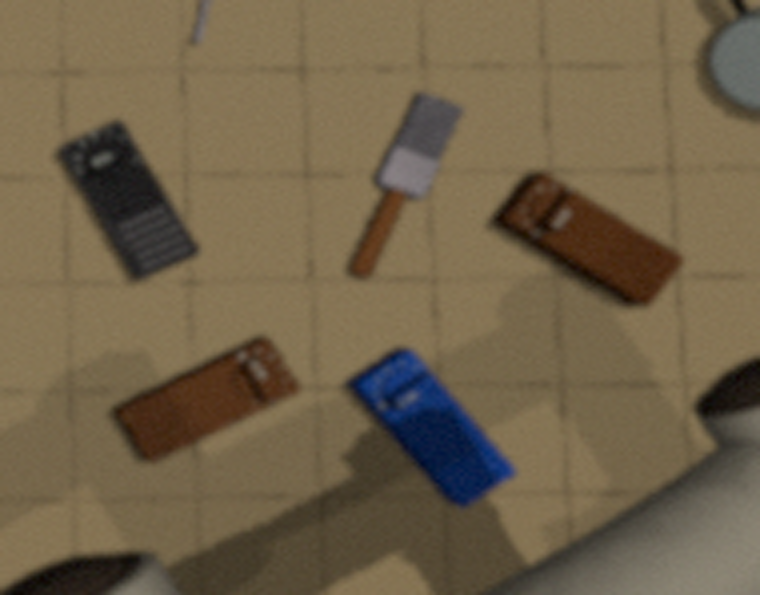

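View pics/sidec.png

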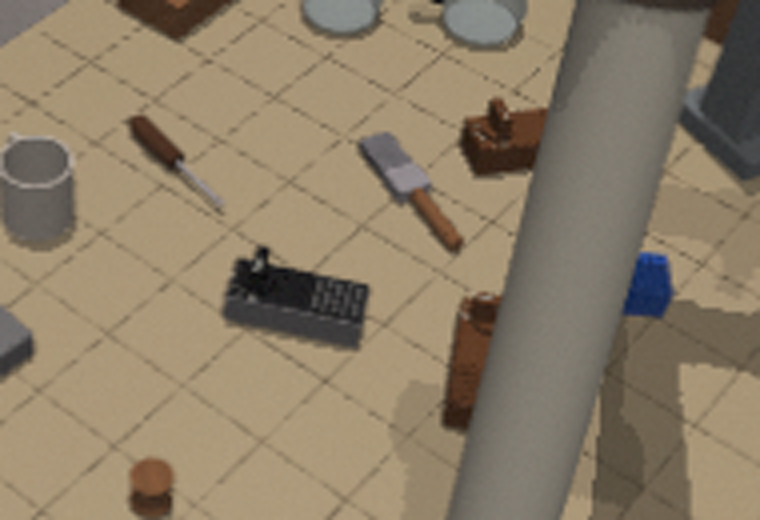

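View pics/wrist0.png

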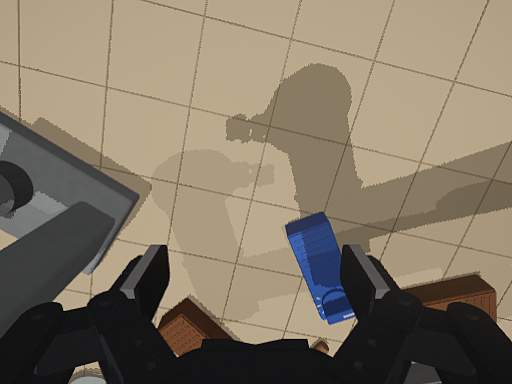

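Run:
```python
from h import *
from scipy.spatial.transform import Rotation as Ro
p=optics.get_image("wrist"); s=readout.read_state(); R,t=cam(p); T=Ro.from_quat(s["ee_rot"]).as_matrix()
print("cam axes in tool\n",(T.T@R.T).round(3)); print((T.T@(-R.T@t-s["position"])).round(1))
p=optics.get_image("top"); g=nets.silhouettes("box",p)
for d in g:
    m=d["region"].astype(np.uint8)
    c,_=cv2.findContours(m,cv2.RETR_EXTERNAL,cv2.CHAIN_APPROX_NONE); c=max(c,key=len).reshape(-1,2).astype(float)
    w=back(p,c,40)[:,:2].astype(np.float32); print("box",d["conf"],d["extent"],cv2.minAreaRect(w))
for d in nets.silhouettes("cradle",p)[:1]:
    m=d["region"].astype(np.uint8)
    c,_=cv2.findContours(m,cv2.RETR_EXTERNAL,cv2.CHAIN_APPROX_NONE); c=max(c,key=len).reshape(-1,2).astype(float)
    w=back(p,c,14)[:,:2].astype(np.float32); print("cradle",cv2.minAreaRect(w))
```

```text
cam axes in tool
 [[-0.    -0.951 -0.309]
 [ 1.     0.    -0.001]
 [ 0.001 -0.309  0.951]]
[  79.1   -0.9 -142.1]
box 0.94 [412.9, 199.4, 464.6, 236.8] ((432.30377197265625, -610.1363525390625), (148.6834259033203, 67.79563903808594), 53.26631546020508)
box 0.89 [319.2, 245.1, 363.1, 280.4] ((292.4321594238281, -301.33026123046875), (60.389339447021484, 143.4814453125), 26.67794418334961)
box 0.88 [303.4, 184.7, 338.8, 226.9] ((475.34912109375, -244.91259765625), (131.83770751953125, 55.61990737915039), 26.62413787841797)
box 0.57 [378.1, 251.1, 419.2, 294.6] ((266.20233154296875, -478.8031005859375), (149.4040985107422, 63.486019134521484), 36.34166717529297)
cradle ((551.4644775390625, 224.64828491210938), (83.30860137939453, 165.5920867919922), 79.25202941894531)
```

Request:
{"fn": "move_arm", "kwargs": {
  "steps": [
    [1,30,34,0,0,0,0.1],
    [1,60,67,0,0,0,0.237],
    [1,90,101,0,0,0,0.237],
    [1,120,135,0,0,0,0.237],
    [1,150,169,0,0,0,0.237]
  ]
}}

```text
clock: 1.82
position: [282.1, -451.2, 231.5]
ee_rot: [-0.231, 0.973, -0.0, 0.0]
contact_force: [1.3, -1.5, 0.2]
gripper_width: 85.7
```

Request:
{"fn": "move_arm", "kwargs": {
  "steps": [
    [1,30,34,0,0,0,0],
    [1,60,67,0,0,0,0],
    [1,90,101,0,0,0,0],
    [1,120,135,0,0,0,0],
    [1,150,169,0,0,0,0]
  ]
}}

```text
clock: 2.23
position: [420.7, -295.1, 231.8]
ee_rot: [-0.232, 0.973, -0.0, 0.0]
contact_force: [0.8, -0.9, -1.1]
gripper_width: 85.5
```

Request:
{"fn": "move_arm", "kwargs": {
  "steps": [
    [1,18,20,0,0,0,0],
    [1,18,20,0,0,0,0],
    [1,18,20,0,0,0,0]
  ]
}}

```text
clock: 2.48
position: [438.6, -275.7, 231.3]
ee_rot: [-0.233, 0.972, -0.0, 0.0]
contact_force: [0.2, 0.1, 0.2]
gripper_width: 85.3
```

Run:
```python
from h import *
p=optics.get_image("wrist"); save(p,"w1.png"); s=readout.read_state(); print(s["clock"],s["position"],s["ee_rot"],s["joints"])
for q,z in [("box",0),("dial_grip",62),("stop_mark",40)]:
    for d in nets.tip_of(q,p): print(q,d["conf"],d["uv"],back(p,d["uv"],z).round(1))
for d in nets.silhouettes("box",p):
    print(d["conf"],d["extent"])
cv2.imwrite("pics/w1b.png",cv2.resize(p["frame"],None,fx=1.5,fy=1.5,interpolation=cv2.INTER_CUBIC))
```

```text
2.5333 [ 437.82046219 -276.44022034  231.31222416] [-2.32391834e-01  9.72622242e-01  3.84154591e-05 -9.07299570e-05] [-2.49437542e-01  2.02281434e-01 -2.51682450e-01  1.82756703e-05
 -1.11702881e+00 -8.52294548e-01]
box 0.79 [290.8, 29.8] [[ 290.2 -306.5    0. ]]
box 0.71 [259.3, 192.5] [[ 478.  -249.6    0. ]]
dial_grip 0.93 [252.2, 17.7] [[ 310.6 -344.3   62. ]]
dial_grip 0.81 [261.0, 244.1] [[ 515.7 -229.    62. ]]
stop_mark 0.71 [279.2, 234.1] [[ 503.5 -209.3   40. ]]
stop_mark 0.62 [255.1, 47.8] [[ 329.5 -331.7   40. ]]
0.98 [1.0, 8.4, 34.9, 86.8]
0.89 [222.4, 0.0, 367.0, 58.4]
0.71 [235.4, 139.0, 290.6, 254.0]
```

View pics/w1b.png

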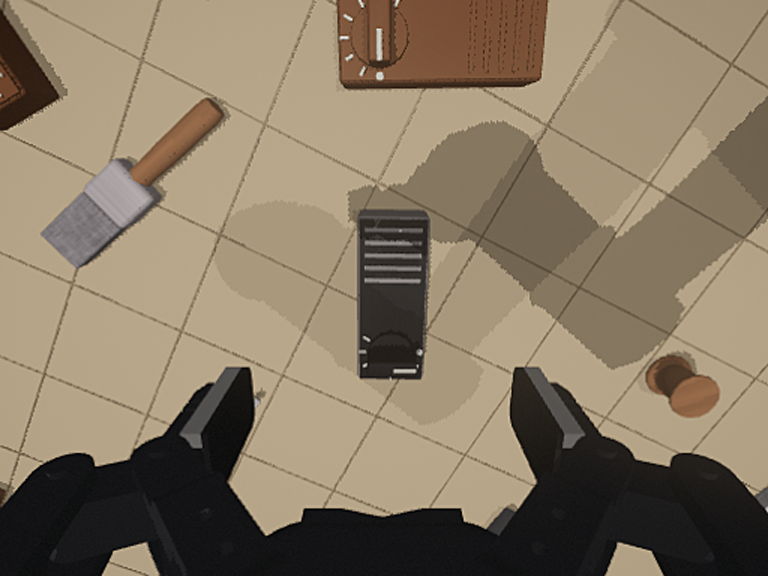

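Run:
```python
import cv2
a=cv2.imread("pics/w1.png"); cv2.imwrite("pics/w1c.png",cv2.resize(a[130:265,220:310],None,fx=4.4,fy=4.4,interpolation=cv2.INTER_CUBIC))
```

```text
(no output)
```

View pics/w1c.png

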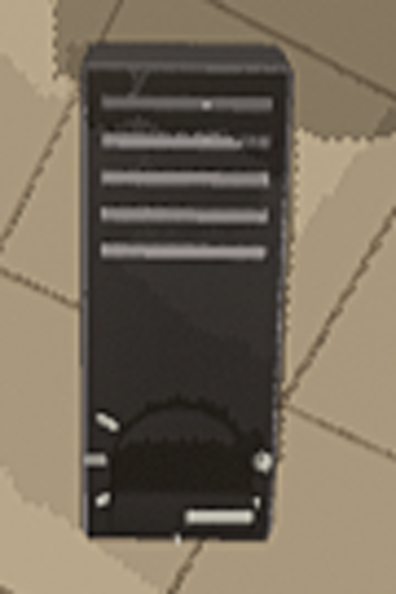

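Run:
```python
from h import *
from scipy.optimize import least_squares
p=optics.get_image("wrist")
c=np.array([[84,70],[290,70],[86,533],[271,538],[262,460],[95,460]])/4.4+[220,130]
m=np.array([[-70,-28],[-70,28],[70,-28],[70,28],[42,23.5],[42,-23]])
w=back(p,c,40)[:,:2]; print(w.round(1))
def f(v):
    a=v[2]; R=np.array([[np.cos(a),-np.sin(a)],[np.sin(a),np.cos(a)]]); return (m@R.T+v[:2]-w).ravel()
r=least_squares(f,[472,-245,.47]); print(r.x, np.degrees(r.x[2]), r.fun.reshape(-1,2).round(1)); a=r.x[2]
for bx in(-12,): print("grasp",r.x[:2]+bx*np.array([np.cos(a),np.sin(a)]))
s=readout.read_state(); print(s["position"])
from scipy.spatial.transform import Rotation as Ro
X=Ro.from_quat(s["ee_rot"]).as_matrix()[:,0]; print(np.degrees(np.arctan2(X[1],X[0])))
```

```text
[[ 425.5 -304. ]
 [ 401.8 -256.8]
 [ 545.8 -245.2]
 [ 523.3 -196.9]
 [ 502.5 -211. ]
 [ 523.7 -253.1]]
[ 4.74570329e+02 -2.50719873e+02  4.54492462e-01] 26.0404999053238 [[-1.5 -2.6]
 [-2.4  0.5]
 [ 3.9  0.1]
 [ 1.9  2.1]
 [-0.5 -0.2]
 [-1.3  0.1]]
grasp [ 463.78852184 -255.98794881]
[ 436.9603967  -277.65884573  231.37118476]
-153.30001055462526
```

Request:
{"fn": "move_arm", "kwargs": {
  "steps": [
    [1,14,11,-35,0,0,0],
    [1,27,22,-70,0,0,-0.01],
    [1,27,22,-100,0,0,-0.01],
    [1,27,22,-125,0,0,-0.01],
    [1,27,22,-130,0,0,-0.01]
  ]
}}

```text
clock: 3.2
position: [461.3, -254.4, 97.0]
ee_rot: [-0.226, 0.974, 0.002, -0.004]
contact_force: [-0.6, 0.1, -0.4]
gripper_width: 85.5
```

Run:
```python
from h import *
p=optics.get_image("wrist"); save(p,"w2.png"); s=readout.read_state(); print(s["clock"],s["position"],s["ee_rot"])
for q,z in [("box",0),("dial_grip",62),("stop_mark",40)]:
    for d in nets.tip_of(q,p): print(q,d["conf"],d["uv"],back(p,d["uv"],z).round(1))
cv2.imwrite("pics/w2b.png",cv2.resize(p["frame"],None,fx=1.5,fy=1.5,interpolation=cv2.INTER_CUBIC))
```

```text
3.25 [ 462.28530085 -254.8583589    98.31909894] [-0.22618089  0.9740791   0.0016103  -0.00308407]
box 0.69 [252.6, 209.5] [[ 476.9 -249.     0. ]]
dial_grip 0.97 [250.3, 296.0] [[ 514.7 -232.4   62. ]]
stop_mark 0.75 [282.2, 278.5] [[ 504.5 -209.9   40. ]]
```

View pics/w2b.png

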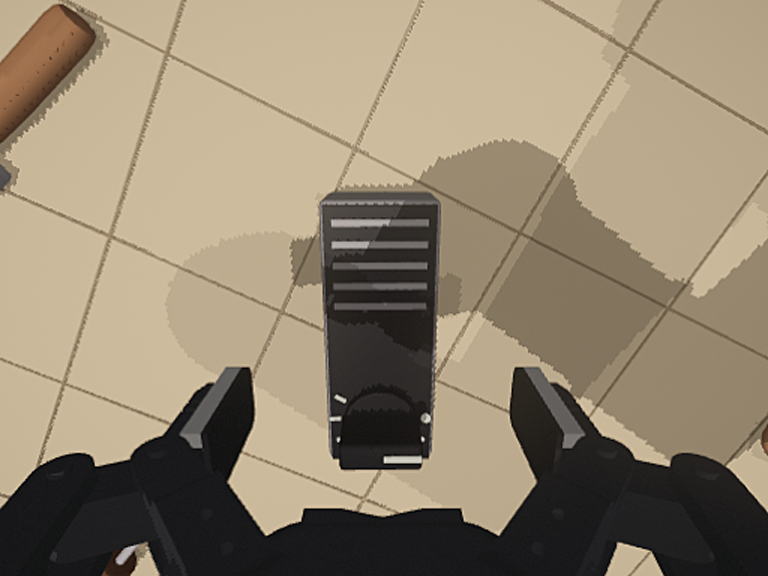

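Request:
{"fn": "move_arm", "kwargs": {
  "steps": [
    [1,2,0,-30,0,0,0],
    [1,2,0,-60,0,0,0],
    [1,2,0,-80,0,0,0],
    [1,2,0,-91,0,0,0],
    [1,2,0,-91,0,0,0]
  ]
}}

```text
clock: 3.82
position: [466.4, -255.0, 9.8]
ee_rot: [-0.227, 0.974, 0.0, -0.001]
contact_force: [-0.6, 0.2, 0.3]
gripper_width: 85.4
```

Run:
```python
from h import *
p=optics.get_image("wrist"); save(p,"w3.png"); s=readout.read_state(); print(s["clock"],s["position"],s["contact_force"])
```

```text
3.8667 [ 467.3334199  -255.30658349   11.09682231] [ 0.12884795 -0.28417905  1.35477849]
```

View pics/w3.png

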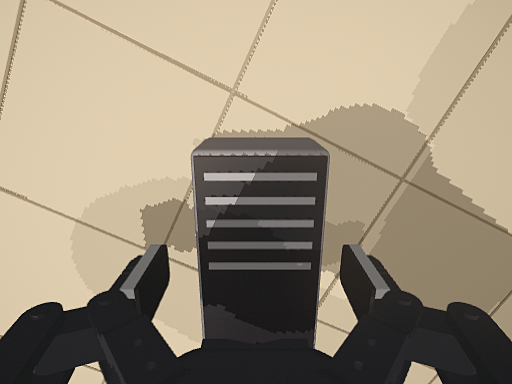

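Request:
{"fn": "move_arm", "kwargs": {
  "steps": [
    [-1,0,0,-2,0,0,0],
    [-1,0,0,-2,0,0,0],
    [-1,0,0,-2,0,0,0],
    [-1,0,0,-2,0,0,0],
    [-1,0,0,-2,0,0,0]
  ]
}}

```text
clock: 4.28
position: [467.4, -254.9, 10.1]
ee_rot: [-0.227, 0.974, -0.001, 0.001]
contact_force: [-0.6, 2.5, 5.6]
gripper_width: 55.2
```

Request:
{"fn": "move_arm", "kwargs": {
  "steps": [
    [-1,0,0,0,0,0,0],
    [-1,0,0,0,0,0,0]
  ]
}}

```text
clock: 4.45
position: [467.4, -254.9, 10.1]
ee_rot: [-0.227, 0.974, -0.001, 0.001]
contact_force: [-1.0, 1.6, 6.2]
gripper_width: 55.1
```

Request:
{"fn": "move_arm", "kwargs": {
  "steps": [
    [-1,0,0,5,0,0,0],
    [-1,0,0,15,0,0,0],
    [-1,0,0,30,0,0,0],
    [-1,0,0,50,0,0,0],
    [-1,0,0,60,0,0,0]
  ]
}}

```text
clock: 4.87
position: [467.5, -255.2, 70.7]
ee_rot: [-0.227, 0.974, -0.001, 0.001]
contact_force: [1.5, -1.0, -3.6]
gripper_width: 54.9
```

Run:
```python
from h import *
p=optics.get_image("wrist"); save(p,"w4.png"); s=readout.read_state(); print(s["clock"],s["position"],s["contact_force"],s["wrist_torque"],s["gripper_width"],s["joints"],s["ee_rot"])
```

```text
4.9167 [ 468.59499489 -255.48744538   72.10649588] [ 1.02772666  0.02622407 -3.23207453] [-0.11055674 -0.17056856  0.06447494] 54.87919436901842 [-0.19468955  0.40320046 -0.42417589  0.00102716 -0.73695833 -0.91835854] [-0.22724924  0.97383121 -0.00164367  0.00280295]
```

View pics/w4.png

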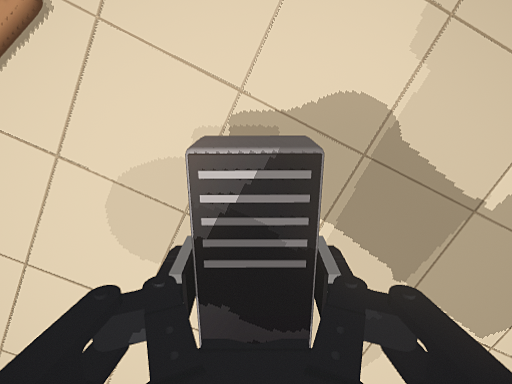

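Request:
{"fn": "move_arm", "kwargs": {
  "steps": [
    [-1,5,15,10,0,0,0],
    [-1,15,45,25,0,0,-0.08],
    [-1,30,80,40,0,0,-0.18],
    [-1,45,115,45,0,0,-0.28],
    [-1,60,150,45,0,0,-0.38]
  ]
}}

```text
clock: 5.33
position: [527.6, -103.4, 114.8]
ee_rot: [-0.036, 0.999, 0.0, 0.002]
contact_force: [1.4, -0.3, -5.1]
gripper_width: 54.8
```

Request:
{"fn": "move_arm", "kwargs": {
  "steps": [
    [-1,14,34,0,0,0,-0.1],
    [-1,28,68,0,0,0,-0.2],
    [-1,42,102,0,0,0,-0.27],
    [-1,56,136,0,0,0,-0.27],
    [-1,70,170,0,0,0,-0.27]
  ]
}}

```text
clock: 5.75
position: [596.3, 66.8, 112.5]
ee_rot: [0.096, 0.995, -0.0, -0.001]
contact_force: [0.9, -0.7, -4.1]
gripper_width: 54.8
```

Request:
{"fn": "move_arm", "kwargs": {
  "steps": [
    [-1,14,34,0,0,0,0],
    [-1,28,68,0,0,0,0],
    [-1,42,102,0,0,0,0],
    [-1,56,120,0,0,0,0],
    [-1,56,130,0,0,0,0]
  ]
}}

```text
clock: 6.17
position: [654.3, 198.3, 111.8]
ee_rot: [0.095, 0.995, 0.0, 0.0]
contact_force: [0.2, 0.3, -4.3]
gripper_width: 54.9
```

Run:
```python
from h import *
p=optics.get_image("wrist"); save(p,"w5.png"); s=readout.read_state(); print(s["clock"],s["position"],s["contact_force"],s["gripper_width"],s["joints"],s["ee_rot"])
for d in nets.silhouettes("cradle",p): print(d["conf"],d["extent"])
for d in nets.tip_of("cradle_floor",p): print(d["conf"],d["uv"],back(p,d["uv"],6))
cv2.imwrite("pics/w5b.png",cv2.resize(p["frame"],None,fx=1.5,fy=1.5,interpolation=cv2.INTER_CUBIC))
```

```text
6.2167 [652.91414738 198.7132479  111.53695613] [ 0.4267382   0.76466498 -5.24868026] 54.75914680042205 [ 5.31403774e-01  5.74915574e-01  1.13843935e-02 -9.91521795e-04
 -1.00758320e+00 -2.29145102e+00] [ 9.47478697e-02  9.95501201e-01  2.46479823e-04 -3.74460092e-04]
0.57 [207.5, 0.0, 319.9, 135.8]
0.7 [261.3, 58.6] [[553.79469915 222.1495831    6.        ]]
```

View pics/w5b.png

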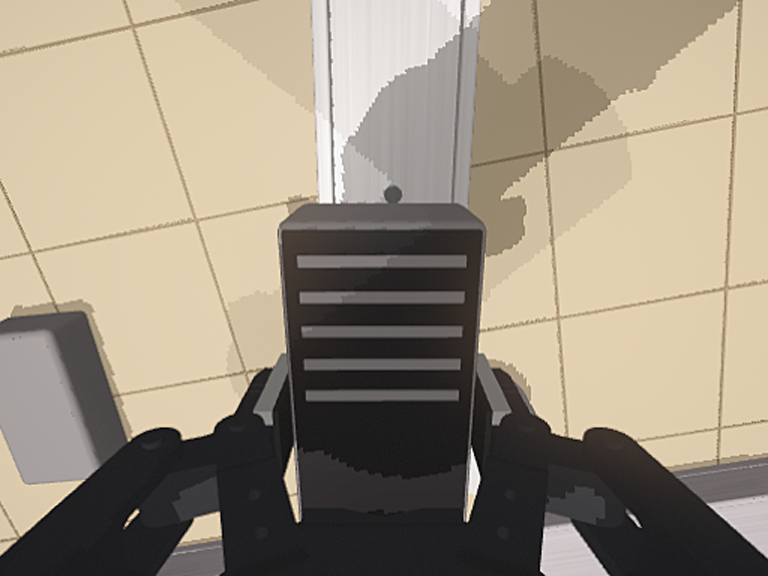

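Request:
{"fn": "move_arm", "kwargs": {
  "steps": [
    [-1,15,0,35,0,0,0],
    [-1,30,0,70,0,0,0],
    [-1,45,0,105,0,0,0],
    [-1,60,0,120,0,0,0],
    [-1,60,0,120,0,0,0]
  ]
}}

```text
clock: 6.73
position: [716.4, 193.6, 239.1]
ee_rot: [0.097, 0.995, 0.002, 0.005]
contact_force: [0.8, 0.2, -3.6]
gripper_width: 55.4
```

Run:
```python
from h import *
p=optics.get_image("wrist"); save(p,"w6.png"); s=readout.read_state(); print(s["clock"],s["position"],s["contact_force"],s["gripper_width"],s["ee_rot"])
np.savez("w6.npz",**{k:p[k] for k in ["fx","fy","cx","cy","k1","rvec","tvec"]})
for d in nets.silhouettes("cradle",p): print(d["conf"],d["extent"])
for d in nets.tip_of("cradle_floor",p): print(d["conf"],d["uv"],back(p,d["uv"],6))
cv2.imwrite("pics/w6b.png",cv2.resize(p["frame"][0:200,130:390],None,fx=3,fy=3,interpolation=cv2.INTER_CUBIC))
```

```text
6.7833 [713.66411586 193.61529335 235.39334104] [-5.73106896e-01 -4.59410263e-03 -5.24883193e+00] 55.145581173708635 [0.0972121  0.99526183 0.00114367 0.00154431]
0.66 [217.4, 1.7, 291.0, 85.8]
0.93 [250.6, 7.0] [[553.09768485 221.72278944   6.        ]]
```

View pics/w6b.png

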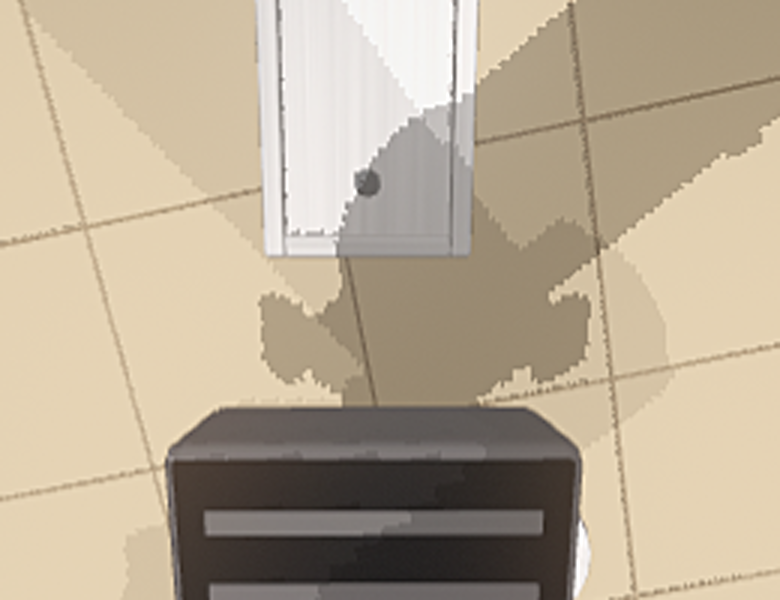

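Run:
```python
from h import *
p=dict(np.load("w6.npz")); p={k:(v if v.ndim else float(v)) for k,v in p.items()}
A=np.array([[263,255],[471,255],[257,0],[478,0],[367,182]])/3.+[130,0]
w=back(p,A,16)[:,:2]; print(w.round(1)); 
e=w[0]-w[1]; print("width",np.linalg.norm(e),"yaw",np.degrees(np.arctan2(e[1],e[0]))-90, [np.degrees(np.arctan2(*(w[i]-w[i+2])[::-1])) for i in (0,1)])
print("hole z6",back(p,A[4:],6))
m=(w[0]+w[1])/2
for y in(-10,-11,-12):
    a=np.radians(y); print(y,"centre",m-82*np.array([np.cos(a),np.sin(a)]))
# box in tool frame: back top edge (w4 image etc.): here
from scipy.spatial.transform import Rotation as Ro
s=readout.read_state(); P=s["position"];print(P)
E_=np.array([[170,460],[578,460]])/3.+[130,0]
zt=P[2]-10.1+40
b=back(p,E_,zt)[:,:2]; print("box edge",b, "width",np.linalg.norm(b[0]-b[1])); e=b[0]-b[1]; yaw=np.arctan2(e[1],e[0])-np.pi/2
print("box yaw",np.degrees(yaw)); c=b.mean(0)+70*np.array([np.cos(yaw),np.sin(yaw)]); print("box centre",c,"minus tcp",c-P[:2])
X=Ro.from_quat(s["ee_rot"]).as_matrix()[:,0]; print("tool yaw",np.degrees(np.arctan2(X[1],X[0])),X)
```

```text
[[625.2 168.4]
 [640.7 247.1]
 [541.8 186.1]
 [556.9 263.1]
 [607.6 212.8]]
width 80.26833192670486 yaw -191.1513872402694 [np.float64(-12.022942341310182), np.float64(-10.788121018814358)]
hole z6 [[606.74082329 212.96312392   6.        ]]
-10 centre [552.22863265 222.00714615]
-11 centre [552.48943935 223.4143332 ]
-12 centre [552.77476514 224.81675422]
[710.97886218 193.71839705 231.31034937]
box edge [[656.49601108 176.33674641]
 [667.2572274  230.62701413]] width 55.34651702274464
box yaw -191.2116314027993
box centre [593.21251994 217.09222438] minus tcp [-117.76634225   23.37382733]
tool yaw 168.88907801445194 [-0.98124629  0.19270713  0.00443556]
```

Run:
```python
from h import *
p=optics.get_image("wrist"); save(p,"w7.png"); s=readout.read_state(); print(s["clock"],s["position"],s["gripper_width"],s["ee_rot"])
np.savez("w7.npz",P=s["position"],q=s["ee_rot"],**{k:p[k] for k in ["fx","fy","cx","cy","k1","rvec","tvec"]})
cv2.imwrite("pics/w7b.png",cv2.resize(p["frame"][0:200,130:390],None,fx=3,fy=3,interpolation=cv2.INTER_CUBIC))
```

```text
6.9333 [710.75843504 193.89289729 230.79441391] 54.67367274035125 [ 9.65471639e-02  9.95324567e-01 -9.33527270e-04 -2.60386565e-03]
```

View pics/w7b.png

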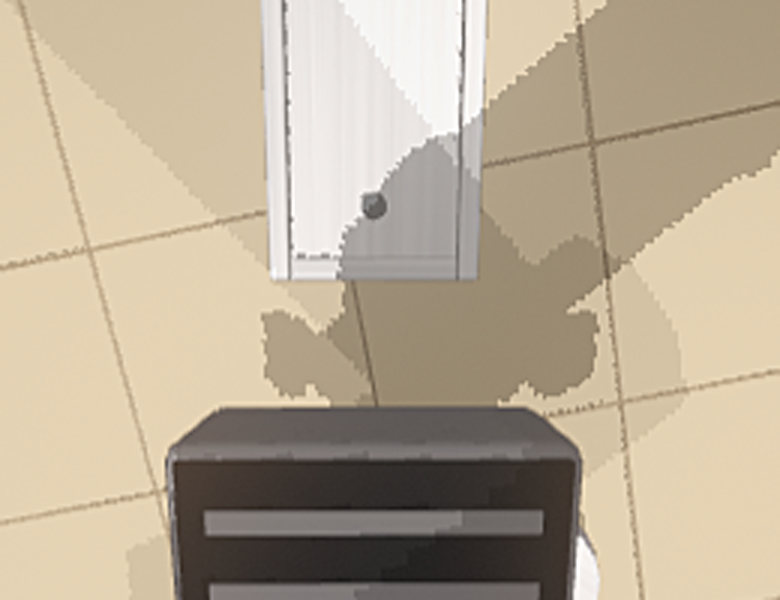

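Run:
```python
from h import *
p=dict(np.load("w7.npz")); p={k:(v if v.ndim else float(v)) for k,v in p.items()}
A=np.array([[269,279],[478,279],[261,0],[487,0],[374,205]])/3.+[130,0]
w=back(p,A,16)[:,:2]; print(w.round(1)); e=w[1]-w[0]
print("width",np.linalg.norm(e),"yaw",np.degrees(np.arctan2(e[1],e[0]))-90, [np.degrees(np.arctan2(*(w[i]-w[i+2])[::-1])) for i in (0,1)])
a=np.radians(-11.2);ux=np.array([np.cos(a),np.sin(a)]);m=w[:2].mean(0); C=m-82*ux; print("cradle",C)
P=p["P"]; 
for row in (446,460):
  b=back(p,np.array([[169,row],[579,row]])/3.+[130,0],P[2]+29.9)[:,:2]; e=b[1]-b[0]
  y=np.arctan2(e[1],e[0])-np.pi/2; c=b.mean(0)+70*np.array([np.cos(y),np.sin(y)]); print("box w",np.linalg.norm(e),"yaw",np.degrees(y),"c",c,"c-tcp",c-P[:2],"TCP target",C-(c-P[:2]),"shift",C-c)
```

```text
[[625.6 168.6]
 [641.  246.9]
 [534.7 187.1]
 [550.  264.6]
 [607.6 213. ]]
width 79.83121336594522 yaw -11.123920944134824 [np.float64(-11.475017331923134), np.float64(-10.979330959864049)]
cradle [552.84190694 223.70345188]
box w 52.341717248218735 yaw -11.104447543998482 c [722.48911143 190.73527086] c-tcp [11.73067639 -3.15762643] TCP target [541.11123055 226.86107831] shift [-169.64720449   32.96818102]
box w 52.59647406972573 yaw -11.102703060406505 c [724.26277665 190.38905066] c-tcp [13.50434161 -3.50384663] TCP target [539.33756533 227.20729852] shift [-171.42086971   33.31440122]
```

Request:
{"fn": "move_arm", "kwargs": {
  "steps": [
    [-1,-38,7,0,0,0,0],
    [-1,-76,15,-10,0,0,0],
    [-1,-114,22,-30,0,0,0],
    [-1,-150,29,-50,0,0,0],
    [-1,-168,32.5,-70,0,0,0]
  ]
}}

```text
clock: 7.35
position: [539.2, 226.5, 161.8]
ee_rot: [0.096, 0.995, -0.001, -0.002]
contact_force: [-0.2, -0.0, -4.4]
gripper_width: 54.7
```

Request:
{"fn": "move_arm", "kwargs": {
  "steps": [
    [-1,0,0,-30,0,0,0],
    [-1,0,0,-60,0,0,0],
    [-1,0,0,-85,0,0,0],
    [-1,0,0,-105,0,0,0],
    [-1,0,0,-110,0,0,0]
  ]
}}

```text
clock: 7.77
position: [540.6, 225.1, 48.6]
ee_rot: [0.096, 0.995, -0.003, -0.004]
contact_force: [-0.9, -1.1, -5.0]
gripper_width: 54.9
```

Request:
{"fn": "move_arm", "kwargs": {
  "steps": [
    [-1,0,0,0,0,0,0],
    [-1,0,0,0,0,0,0],
    [-1,0,0,0,0,0,0]
  ]
}}

```text
clock: 8.02
position: [545.6, 228.2, 54.9]
ee_rot: [0.096, 0.995, 0.001, 0.001]
contact_force: [-0.3, -0.3, -4.7]
gripper_width: 55.0
```

Run:
```python
from h import *
p=optics.get_image("wrist"); save(p,"w8.png"); s=readout.read_state(); print(s["clock"],s["position"],s["gripper_width"],s["ee_rot"],s["contact_force"])
np.savez("w8.npz",P=s["position"],q=s["ee_rot"],**{k:p[k] for k in ["fx","fy","cx","cy","k1","rvec","tvec"]})
cv2.imwrite("pics/w8b.png",cv2.resize(p["frame"],None,fx=1.5,fy=1.5,interpolation=cv2.INTER_CUBIC))
```

```text
8.0667 [545.5581685  228.24589834  55.01040504] 54.78239240647492 [0.0957956  0.99539969 0.00101276 0.00127806] [ 0.83009138  0.04382575 -4.46504528]
```

View pics/w8b.png

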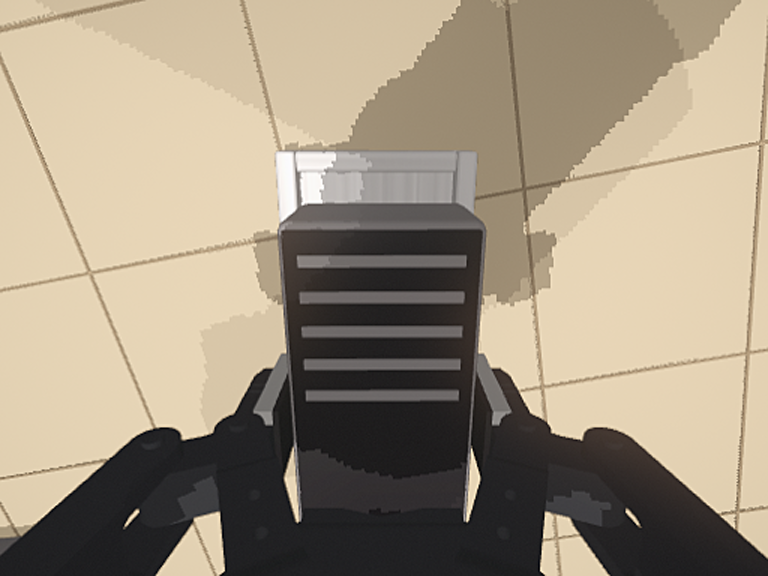

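Run:
```python
from h import *
p=dict(np.load("w8.npz")); p={k:(v if v.ndim else float(v)) for k,v in p.items()}
P=p["P"]
A=np.array([[276,152],[476,152]])/1.5
w=back(p,A,16)[:,:2]; e=w[1]-w[0]; y=np.arctan2(e[1],e[0])-np.pi/2
print("width",np.linalg.norm(e),"yaw",np.degrees(y)); ux=np.array([np.cos(-.1950),np.sin(-.1950)]);uy=np.array([-ux[1],ux[0]]); C=w.mean(0)+82*ux; print("cradle",C)
b=back(p,np.array([[280.5,230],[484.5,230]])/1.5,P[2]+29.9)[:,:2]; e=b[1]-b[0]
yb=np.arctan2(e[1],e[0])-np.pi/2; print("box w",np.linalg.norm(e),np.degrees(yb)); c=b.mean(0)+67.5*ux; print(c, c-P[:2],"shift",C-c)
```

```text
width 77.84983828773264 yaw -10.999827859868816
cradle [553.10693941 223.38317054]
box w 51.870800640241626 -11.01682225348917
[555.95527102 225.22213243] [10.39710252 -3.02376591] shift [-2.84833161 -1.83896189]
```

Request:
{"fn": "move_arm", "kwargs": {
  "steps": [
    [-1,-3,-1.7,0,0,0,0],
    [-1,-3,-1.7,-5,0,0,0],
    [-1,-3,-1.7,-12,0,0,0],
    [-1,-3,-1.7,-17,0,0,0],
    [-1,-3,-1.7,-18,0,0,0]
  ]
}}

```text
clock: 8.48
position: [540.8, 225.4, 33.8]
ee_rot: [0.096, 0.995, -0.001, -0.001]
contact_force: [-0.7, -0.4, -4.7]
gripper_width: 55.4
```

Request:
{"fn": "move_arm", "kwargs": {
  "steps": [
    [-1,0,0,0,0,0,0],
    [-1,0,0,0,0,0,0],
    [-1,0,0,0,0,0,0]
  ]
}}

```text
clock: 8.73
position: [541.9, 226.1, 35.4]
ee_rot: [0.096, 0.995, 0.0, 0.0]
contact_force: [0.2, -0.5, -4.4]
gripper_width: 54.7
```

Request:
{"fn": "move_arm", "kwargs": {
  "steps": [
    [-1,0,0.3,-5,0,0,0],
    [-1,0,0.3,-10,0,0,0],
    [-1,0,0.3,-14,0,0,0],
    [-1,0,0.3,-17,0,0,0],
    [-1,0,0.3,-18,0,0,0]
  ]
}}

```text
clock: 9.15
position: [541.2, 226.0, 16.4]
ee_rot: [0.096, 0.995, -0.001, -0.001]
contact_force: [-1.0, 0.2, -3.5]
gripper_width: 55.1
```

Request:
{"fn": "move_arm", "kwargs": {
  "steps": [
    [-1,0,0,-0.5,0,0,0],
    [-1,0,0,-1,0,0,0],
    [-1,0,0,-1,0,0,0]
  ]
}}

```text
clock: 9.4
position: [541.8, 226.3, 16.4]
ee_rot: [0.096, 0.995, 0.0, 0.0]
contact_force: [-0.0, -0.4, -3.5]
gripper_width: 55.2
```

Run:
```python
from h import *
p=optics.get_image("wrist"); save(p,"w9.png"); s=readout.read_state(); print(s["clock"],s["position"],s["gripper_width"],s["ee_rot"],s["contact_force"],s["wrist_torque"])
cv2.imwrite("pics/w9b.png",cv2.resize(p["frame"],None,fx=1.5,fy=1.5,interpolation=cv2.INTER_CUBIC))
```

```text
9.45 [541.80602302 226.3751209   16.47834403] 54.57096770398125 [9.59025665e-02 9.95390697e-01 1.47933095e-04 1.89975707e-04] [ 0.68148039  0.21004771 -3.16815116] [-0.06171881  0.01816702  0.01240929]
```

View pics/w9b.png

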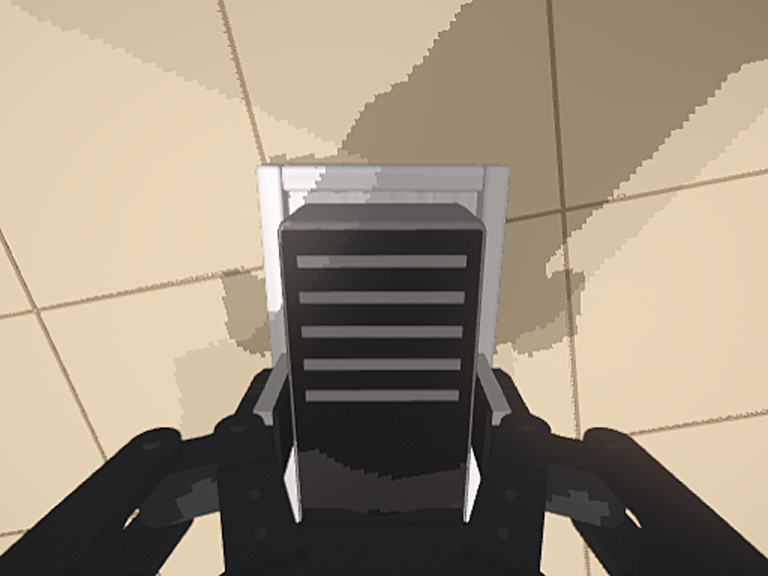

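Request:
{"fn": "move_arm", "kwargs": {
  "steps": [
    [-1,0,0,-0.7,0,0,0],
    [-1,0,0,-1.4,0,0,0],
    [-1,0,0,-2,0,0,0],
    [-1,0,0,-2,0,0,0]
  ]
}}

```text
clock: 9.78
position: [541.9, 226.4, 16.2]
ee_rot: [0.096, 0.995, 0.0, 0.0]
contact_force: [-3.2, -0.4, 6.1]
gripper_width: 54.8
```

Contact with the floor. Release gently, raise straight up.

Request:
{"fn": "move_arm", "kwargs": {
  "steps": [
    [0.2,0,0,0.5,0,0,0],
    [1,0,0,1,0,0,0],
    [1,0,0,1,0,0,0],
    [1,0,0,1,0,0,0],
    [1,0,0,1,0,0,0]
  ]
}}

```text
clock: 10.2
position: [542.0, 226.5, 15.4]
ee_rot: [0.096, 0.995, 0.0, 0.0]
contact_force: [-0.5, -0.9, 0.0]
gripper_width: 85.5
```

Request:
{"fn": "move_arm", "kwargs": {
  "steps": [
    [1,0,0,8,0,0,0],
    [1,0,0,25,0,0,0],
    [1,0,0,50,0,0,0],
    [1,0,0,80,0,0,0],
    [1,0,0,110,0,0,0]
  ]
}}

```text
clock: 10.62
position: [541.4, 226.0, 126.6]
ee_rot: [0.096, 0.995, -0.0, -0.0]
contact_force: [1.2, 0.8, 0.5]
gripper_width: 85.9
```

Request:
{"fn": "move_arm", "kwargs": {
  "steps": [
    [1,0,0,35,0,0,0],
    [1,0,0,70,0,0,0],
    [1,0,0,90,0,0,0],
    [1,0,0,90,0,0,0]
  ]
}}

```text
clock: 10.95
position: [544.3, 227.6, 222.2]
ee_rot: [0.095, 0.995, 0.004, 0.005]
contact_force: [1.5, 0.2, 0.6]
gripper_width: 85.3
```

Run:
```python
from h import *
p=optics.get_image("wrist"); save(p,"w10.png"); s=readout.read_state(); print(s["clock"],s["position"],s["gripper_width"],s["ee_rot"],s["contact_force"],s["joints"])
np.savez("w10.npz",P=s["position"],q=s["ee_rot"],**{k:p[k] for k in ["fx","fy","cx","cy","k1","rvec","tvec"]})
for q,z in [("dial_grip",68),("stop_mark",46)]:
    for d in nets.tip_of(q,p): print(q,d["conf"],d["uv"],back(p,d["uv"],z).round(1))
cv2.imwrite("pics/w10b.png",cv2.resize(p["frame"][100:300,160:360],None,fx=3,fy=3,interpolation=cv2.INTER_CUBIC))
```

```text
11.0 [542.85723332 227.0260464  219.02904479] 85.43819152496218 [0.09582676 0.99539137 0.00235774 0.0027731 ] [-0.59209628 -0.11533663 -0.74110106] [ 6.71371935e-01  3.28042248e-01 -1.09515428e-01  5.05525404e-04
 -1.12597315e+00 -2.43433347e+00]
dial_grip 0.78 [251.5, 215.8] [[592.7 215.3  68. ]]
stop_mark 0.9 [270.7, 209.8] [[599.1 236.6  46. ]]
```

View pics/w10b.png

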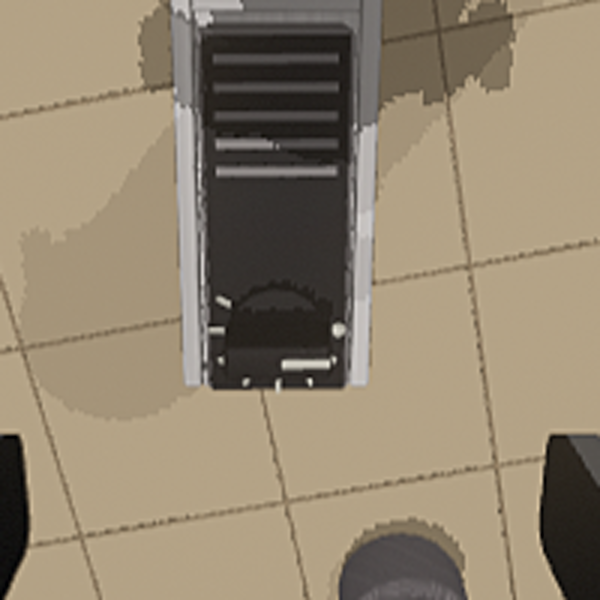

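Request:
{"fn": "move_arm", "kwargs": {
  "steps": [
    [1,10,-2.5,0,0,0,0.12],
    [1,20,-5,0,0,0,0.24],
    [1,30,-7,0,0,0,0.36],
    [1,40,-9,0,0,0,0.48],
    [1,51,-12,0,0,0,0.6]
  ]
}}

```text
clock: 11.52
position: [592.2, 213.8, 213.1]
ee_rot: [-0.205, 0.979, -0.001, -0.002]
contact_force: [-0.1, 1.0, 0.1]
gripper_width: 85.6
```

Request:
{"fn": "move_arm", "kwargs": {
  "steps": [
    [1,0,0,0,0,0,0.12],
    [1,0,0,0,0,0,0.24],
    [1,0,0,0,0,0,0.36],
    [1,0,0,0,0,0,0.48],
    [1,0,0,0,0,0,0.6]
  ]
}}

```text
clock: 11.93
position: [591.8, 213.8, 213.0]
ee_rot: [-0.485, 0.874, -0.0, -0.002]
contact_force: [0.4, -0.6, -0.1]
gripper_width: 85.7
```

Request:
{"fn": "move_arm", "kwargs": {
  "steps": [
    [1,0,0,0,0,0,0.12],
    [1,0,0,0,0,0,0.24],
    [1,0,0,0,0,0,0.36],
    [1,0,0,0,0,0,0.48],
    [1,0,0,0,0,0,0.6]
  ]
}}

```text
clock: 12.35
position: [591.8, 213.8, 213.0]
ee_rot: [0.722, -0.692, -0.001, 0.002]
contact_force: [0.2, 0.4, 0.3]
gripper_width: 85.4
```

Request:
{"fn": "move_arm", "kwargs": {
  "steps": [
    [1,0,0,0,0,0,0.12],
    [1,0,0,0,0,0,0.24],
    [1,0,0,0,0,0,0.36],
    [1,0,0,0,0,0,0.48],
    [1,0,0,0,0,0,0.6]
  ]
}}

```text
clock: 12.77
position: [591.8, 213.8, 213.0]
ee_rot: [0.894, -0.448, -0.001, 0.002]
contact_force: [0.4, 0.3, -0.0]
gripper_width: 85.5
```

Request:
{"fn": "move_arm", "kwargs": {
  "steps": [
    [1,0,0,0,0,0,0.12],
    [1,0,0,0,0,0,0.24],
    [1,0,0,0,0,0,0.36],
    [1,0,0,0,0,0,0.48],
    [1,0,0,0,0,0,0.6]
  ]
}}

```text
clock: 13.18
position: [591.8, 213.8, 213.1]
ee_rot: [0.987, -0.163, -0.002, 0.001]
contact_force: [0.7, -0.7, 0.6]
gripper_width: 85.4
```

Request:
{"fn": "move_arm", "kwargs": {
  "steps": [
    [1,0,0,0,0,0,0.12],
    [1,0,0,0,0,0,0.24],
    [1,0,0,0,0,0,0.36],
    [1,0,0,0,0,0,0.48],
    [1,0,0,0,0,0,0.6]
  ]
}}

```text
clock: 13.6
position: [591.8, 213.8, 213.0]
ee_rot: [0.991, 0.136, -0.002, 0.001]
contact_force: [0.1, -0.2, -0.2]
gripper_width: 85.4
```

Request:
{"fn": "move_arm", "kwargs": {
  "steps": [
    [1,0,0,0,0,0,0.12],
    [1,0,0,0,0,0,0.24],
    [1,0,0,0,0,0,0.36],
    [1,0,0,0,0,0,0.48],
    [1,0,0,0,0,0,0.6]
  ]
}}

```text
clock: 14.02
position: [591.8, 213.8, 213.0]
ee_rot: [0.906, 0.422, -0.002, 0.0]
contact_force: [1.0, 0.0, 0.4]
gripper_width: 85.4
```

Request:
{"fn": "move_arm", "kwargs": {
  "steps": [
    [1,0,0,0,0,0,0.12],
    [1,0,0,0,0,0,0.24],
    [1,0,0,0,0,0,0.36],
    [1,0,0,0,0,0,0.48],
    [1,0,0,0,0,0,0.51]
  ]
}}

```text
clock: 14.43
position: [591.8, 213.8, 213.1]
ee_rot: [0.771, 0.637, -0.002, -0.0]
contact_force: [-0.1, 0.2, -0.4]
gripper_width: 85.4
```

Request:
{"fn": "move_arm", "kwargs": {
  "steps": [
    [1,0,0,0,0,0,0],
    [1,0,0,0,0,0,0]
  ]
}}

```text
clock: 14.6
position: [592.1, 213.9, 213.7]
ee_rot: [0.773, 0.635, -0.002, -0.0]
contact_force: [0.1, -0.2, -0.2]
gripper_width: 85.5
```

Run:
```python
from h import *
p=optics.get_image("wrist"); save(p,"w11.png"); s=readout.read_state(); print(s["clock"],s["position"],s["gripper_width"],s["ee_rot"],s["joints"])
q=s["ee_rot"]; print("tool yaw",np.degrees(2*np.arctan2(q[1],q[0]))%360)
np.savez("w11.npz",P=s["position"],q=s["ee_rot"],**{k:p[k] for k in ["fx","fy","cx","cy","k1","rvec","tvec"]})
for q,z in [("dial_grip",68),("stop_mark",46)]:
    for d in nets.tip_of(q,p): print(q,d["conf"],d["uv"],back(p,d["uv"],z).round(1))
cv2.imwrite("pics/w11b.png",cv2.resize(p["frame"][120:320,140:380],None,fx=3,fy=3,interpolation=cv2.INTER_CUBIC))
```

```text
14.65 [592.20811627 214.0069271  213.99939984] 85.45670878456502 [ 7.72776758e-01  6.34676732e-01 -1.22463656e-03 -1.71119876e-04] [ 6.03284754e-01  4.05625594e-01 -3.87859298e-03 -1.46771656e-04
 -1.16376154e+00  2.34275136e+00]
tool yaw 78.79209674248217
dial_grip 0.83 [257.2, 169.2] [[596.  218.5  68. ]]
stop_mark 0.88 [257.1, 144.3] [[600.1 239.2  46. ]]
stop_mark 0.6 [349.5, 299.7] [[675.8  26.   46. ]]
```

View pics/w11b.png

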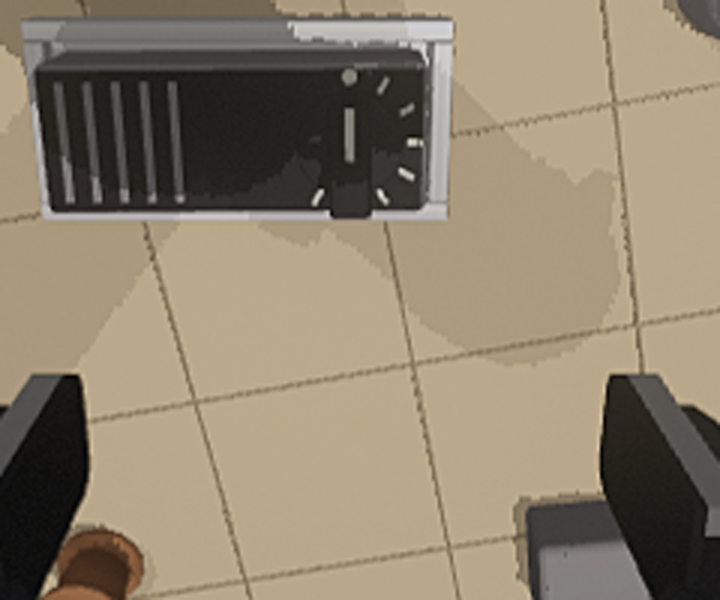

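Run:
```python
from h import *
p=dict(np.load("w11.npz")); p={k:(v if v.ndim else float(v)) for k,v in p.items()}
f=lambda uv,z: back(p,np.array(uv)/3.+[140,120],z)[:,:2]
w=f([[349,76],[383,85],[406,109],[414,142],[406,174],[383,197],[318,197]],46)
from scipy.optimize import least_squares
r=least_squares(lambda v:np.hypot(*(w-v[:2]).T)-v[2],[594,215,23]); print(r.x,r.fun.round(1))
c=r.x[:2]; 
for k,x in zip([0,1,2,3,4,5,7],w): print(k,np.degrees(np.arctan2(*(x-c)[::-1]))-90+30*k)
l=f([[349,108],[349,160]],78); print("pointer",l,np.degrees(np.arctan2(*(l[0]-l[1])[::-1])))
# corners box
b=f([[38,70],[422,70],[48,212],[425,212]],46); print(b)
o=f([[22,20],[452,20],[42,215],[447,215]],16); print(o)
print(p["P"])
```

```text
[594.4988136  215.0428059   23.63017336] [ 0.1  0.2 -0.2 -0.4  0.2  0.4 -0.2]
0 -11.20691547677059
1 -11.244827564199227
2 -10.297847647787819
3 -10.994665503607536
4 -10.941261090095566
5 -9.92784365389366
7 -9.900945161333965
pointer [[598.07413259 233.80214296]
 [594.79329644 217.10355355]] 78.88446157888606
[[493.30781572 261.42940608]
 [624.4448374  235.45407943]
 [481.29080015 210.68111248]
 [616.78150033 183.84984707]]
[[481.94276185 277.77895576]
 [640.22692818 246.42110622]
 [466.26909131 202.15325927]
 [626.0989201  170.50247643]]
[592.20811627 214.0069271  213.99939984]
```

Request:
{"fn": "move_arm", "kwargs": {
  "steps": [
    [1,1,0.5,-30,0,0,0],
    [1,2,1,-65,0,0,0],
    [1,2,1,-95,0,0,0],
    [1,2,1,-110,0,0,0],
    [1,2,1,-115,0,0,0]
  ]
}}

```text
clock: 15.17
position: [592.6, 214.1, 96.4]
ee_rot: [0.773, 0.635, -0.004, -0.001]
contact_force: [-0.2, -0.1, -0.3]
gripper_width: 85.6
```

Request:
{"fn": "move_arm", "kwargs": {
  "steps": [
    [1,0,0,0,0,0,0],
    [1,0,0,0,0,0,0],
    [1,0,0,0,0,0,0]
  ]
}}

```text
clock: 15.42
position: [595.8, 215.9, 102.2]
ee_rot: [0.772, 0.635, 0.002, 0.0]
contact_force: [0.3, -0.6, 0.2]
gripper_width: 85.4
```

Run:
```python
from h import *
p=optics.get_image("wrist"); save(p,"w12.png"); s=readout.read_state(); print(s["clock"],s["position"],s["gripper_width"],s["ee_rot"],s["joints"])
for q,z in [("dial_grip",68),("stop_mark",46)]:
    for d in nets.tip_of(q,p): print(q,d["conf"],d["uv"],back(p,d["uv"],z).round(1))
```

```text
15.4667 [595.68734497 215.85150401 102.24021272] 85.54123120766305 [7.72400305e-01 6.35133436e-01 1.78344224e-03 3.26373046e-04] [ 6.02776090e-01  5.08916329e-01 -1.37400497e-01  4.34730562e-04
 -9.20869980e-01  2.34412302e+00]
dial_grip 0.94 [250.2, 218.7] [[593.8 217.2  68. ]]
stop_mark 0.78 [248.1, 173.9] [[596.9 241.   46. ]]
```

View pics/w12.png

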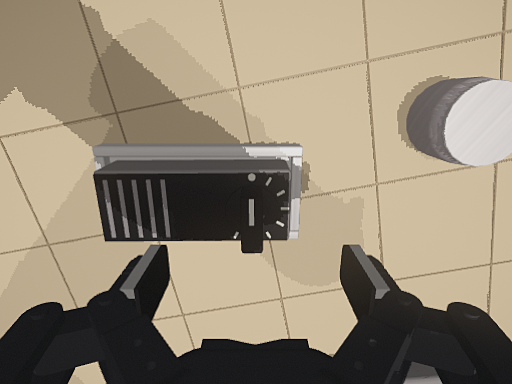

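Request:
{"fn": "move_arm", "kwargs": {
  "steps": [
    [1,-1.5,-0.5,-10,0,0,0],
    [1,-1.5,-0.5,-22,0,0,0],
    [1,-1.5,-0.5,-34,0,0,0],
    [1,-1.5,-0.5,-40,0,0,0],
    [1,-1.5,-0.5,-42,0,0,0]
  ]
}}

```text
clock: 15.98
position: [591.9, 214.0, 55.7]
ee_rot: [0.773, 0.635, -0.002, -0.0]
contact_force: [-0.0, -0.8, 0.1]
gripper_width: 85.2
```

Request:
{"fn": "move_arm", "kwargs": {
  "steps": [
    [1,0,0,0,0,0,0],
    [1,0,0,0,0,0,0],
    [1,0,0,0,0,0,0]
  ]
}}

```text
clock: 16.23
position: [593.6, 215.0, 58.7]
ee_rot: [0.772, 0.635, 0.0, 0.0]
contact_force: [0.3, -1.1, -0.1]
gripper_width: 85.2
```

Run:
```python
from h import *
p=optics.get_image("wrist"); save(p,"w13.png"); s=readout.read_state(); print(s["clock"],s["position"],s["gripper_width"],s["ee_rot"],s["contact_force"])
```

```text
16.2833 [593.58099385 214.99171315  58.85597736] 85.39635579962223 [7.72414830e-01 6.35118076e-01 5.88603251e-04 1.14920658e-04] [-0.25552116  0.66784126 -1.0137184 ]
```

View pics/w13.png

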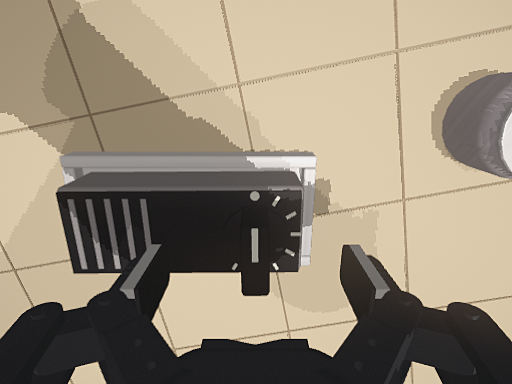

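Request:
{"fn": "move_arm", "kwargs": {
  "steps": [
    [1,0,0,-2,0,0,0],
    [-1,0,0,-2,0,0,0],
    [-1,0,0,-2,0,0,0],
    [-1,0,0,-2,0,0,0],
    [-1,0,0,-2,0,0,0]
  ]
}}

```text
clock: 16.7
position: [593.2, 214.8, 56.4]
ee_rot: [0.772, 0.635, 0.0, 0.0]
contact_force: [-0.4, -0.3, 0.7]
gripper_width: 39.1
```

Request:
{"fn": "move_arm", "kwargs": {
  "steps": [
    [-1,0,0,0,0,0,0],
    [-1,0,0,0,0,0,0],
    [-1,0,0,0,0,0,0],
    [-1,0,0,0,0,0,0],
    [-1,0,0,0,0,0,0]
  ]
}}

```text
clock: 17.12
position: [593.4, 214.8, 56.6]
ee_rot: [0.772, 0.635, 0.0, 0.0]
contact_force: [0.7, -0.8, 1.9]
gripper_width: 12.5
```

Run:
```python
from h import *
p=optics.get_image("wrist"); save(p,"w14.png"); s=readout.read_state(); print(s["clock"],s["position"],s["gripper_width"],s["ee_rot"],s["contact_force"],s["wrist_torque"],s["joints"])
```

```text
17.1667 [593.38438447 214.7594585   56.59865454] 12.636545383984252 [7.72416225e-01 6.35116599e-01 2.52906223e-04 1.33132772e-04] [1.09775654 0.32934392 3.07724155] [-0.12559466 -0.05071435 -0.04162001] [ 6.03380886e-01  5.58958531e-01 -1.83770469e-01  3.02169935e-04
 -8.27540807e-01  2.34353002e+00]
```

View pics/w14.png

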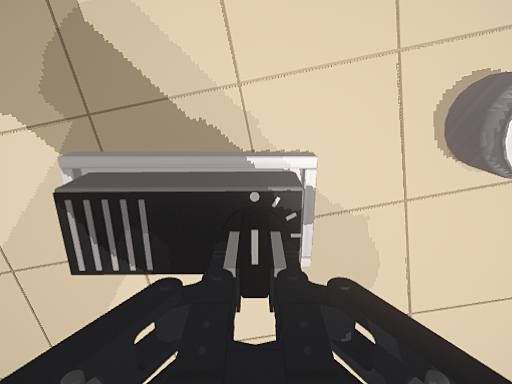

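Request:
{"fn": "move_arm", "kwargs": {
  "steps": [
    [-1,0,0,0,0,0,-0.08],
    [-1,0,0,0,0,0,-0.18],
    [-1,0,0,0,0,0,-0.28],
    [-1,0,0,0,0,0,-0.38],
    [-1,0,0,0,0,0,-0.48]
  ]
}}

```text
clock: 17.58
position: [592.4, 214.6, 56.5]
ee_rot: [0.902, 0.431, -0.001, -0.0]
contact_force: [-2.2, 0.8, 3.8]
gripper_width: 13.0
```

Run:
```python
from h import *
p=optics.get_image("wrist"); save(p,"w15.png"); s=readout.read_state(); print(s["clock"],s["position"],s["gripper_width"],s["ee_rot"],s["contact_force"],s["wrist_torque"],s["joints"])
```

```text
17.6333 [592.71498112 214.85458676  56.60440411] 12.806394798022694 [ 9.03102198e-01  4.29425573e-01 -1.91780419e-04 -2.45370931e-04] [0.04498157 0.40805837 1.68295709] [ 0.48627854  0.11808519 -0.17911984] [ 6.03757138e-01  5.58539004e-01 -1.84180888e-01 -7.40399130e-04
 -8.28377103e-01  1.85525312e+00]
```

View pics/w15.png

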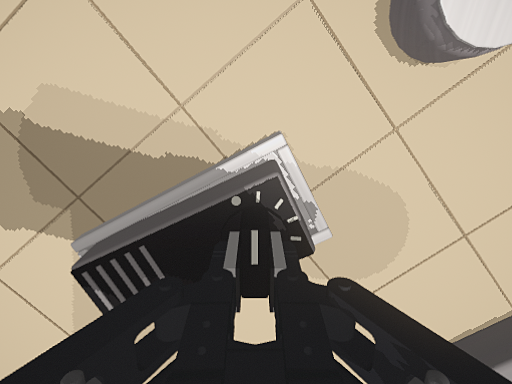

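Request:
{"fn": "move_arm", "kwargs": {
  "steps": [
    [-1,0,0,0,0,0,-0.1],
    [-1,0,0,0,0,0,-0.2],
    [-1,0,0,0,0,0,-0.3],
    [-1,0,0,0,0,0,-0.4],
    [-1,0,0,0,0,0,-0.5]
  ]
}}

```text
clock: 18.05
position: [592.5, 215.1, 56.6]
ee_rot: [0.981, 0.195, -0.0, -0.0]
contact_force: [-4.2, 1.6, 4.6]
gripper_width: 12.2
```

Request:
{"fn": "move_arm", "kwargs": {
  "steps": [
    [-1,0,0,0,0,0,-0.1],
    [-1,0,0,0,0,0,-0.2],
    [-1,0,0,0,0,0,-0.3],
    [-1,0,0,0,0,0,-0.4],
    [-1,0,0,0,0,0,-0.5]
  ]
}}

```text
clock: 18.47
position: [592.5, 215.6, 56.6]
ee_rot: [0.999, -0.053, -0.0, -0.0]
contact_force: [-4.1, 2.1, 3.6]
gripper_width: 12.2
```

Request:
{"fn": "move_arm", "kwargs": {
  "steps": [
    [-1,0,0,0,0,0,-0.1],
    [-1,0,0,0,0,0,-0.2],
    [-1,0,0,0,0,0,-0.3],
    [-1,0,0,0,0,0,-0.4],
    [-1,0,0,0,0,0,-0.5]
  ]
}}

```text
clock: 18.88
position: [592.9, 215.6, 56.6]
ee_rot: [0.954, -0.298, -0.0, -0.001]
contact_force: [-1.8, 3.3, 3.3]
gripper_width: 12.9
```

Run:
```python
from h import *
p=optics.get_image("wrist"); save(p,"w16.png"); s=readout.read_state(); print(s["clock"],s["position"],s["gripper_width"],s["ee_rot"],s["contact_force"],s["wrist_torque"],s["joints"])
```

```text
18.9333 [593.08072456 215.63418165  56.55795155] 12.761872909072308 [ 9.53909497e-01 -3.00093696e-01  8.76436054e-05 -6.60993397e-04] [-1.48258499  1.92162293  2.7275414 ] [ 0.4872518   0.20079715 -0.08628378] [ 0.6044055   0.55887206 -0.18361059 -0.00091561 -0.82716313  0.35742838]
```

View pics/w16.png

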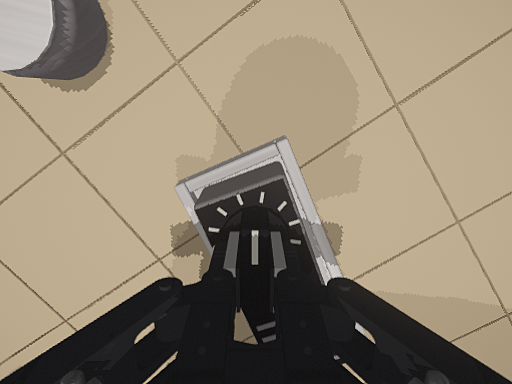

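Request:
{"fn": "move_arm", "kwargs": {
  "steps": [
    [-1,0,0,0,0,0,-0.1],
    [-1,0,0,0,0,0,-0.2],
    [-1,0,0,0,0,0,-0.3],
    [-1,0,0,0,0,0,-0.4],
    [-1,0,0,0,0,0,-0.5]
  ]
}}

```text
clock: 19.35
position: [593.6, 215.1, 56.6]
ee_rot: [0.851, -0.525, 0.0, -0.001]
contact_force: [0.9, 0.3, 1.3]
gripper_width: 12.8
```

Request:
{"fn": "move_arm", "kwargs": {
  "steps": [
    [-1,0,0,0,0,0,-0.08],
    [-1,0,0,0,0,0,-0.15],
    [-1,0,0,0,0,0,-0.15],
    [-1,0,0,0,0,0,-0.15]
  ]
}}

```text
clock: 19.68
position: [593.9, 215.3, 56.6]
ee_rot: [0.811, -0.585, 0.0, -0.001]
contact_force: [0.5, 2.5, 0.8]
gripper_width: 12.9
```

Run:
```python
from h import *
p=optics.get_image("wrist"); save(p,"w17.png"); s=readout.read_state(); print(s["clock"],s["position"],s["gripper_width"],s["ee_rot"],s["contact_force"],s["wrist_torque"],s["joints"])
cv2.imwrite("pics/w17b.png",cv2.resize(p["frame"][130:330,140:380],None,fx=3,fy=3,interpolation=cv2.INTER_CUBIC))
```

```text
19.7333 [593.85144254 215.31905155  56.57419301] 12.54639080562378 [ 8.10813814e-01 -5.85303176e-01  3.62803415e-04 -1.00940462e-03] [1.24709273 2.78923571 0.56204468] [ 0.54316401 -0.41754721 -0.09268366] [ 6.03596075e-01  5.59235626e-01 -1.83195919e-01  9.04023416e-06
 -8.26219541e-01 -2.83314543e-01]
```

View pics/w17b.png

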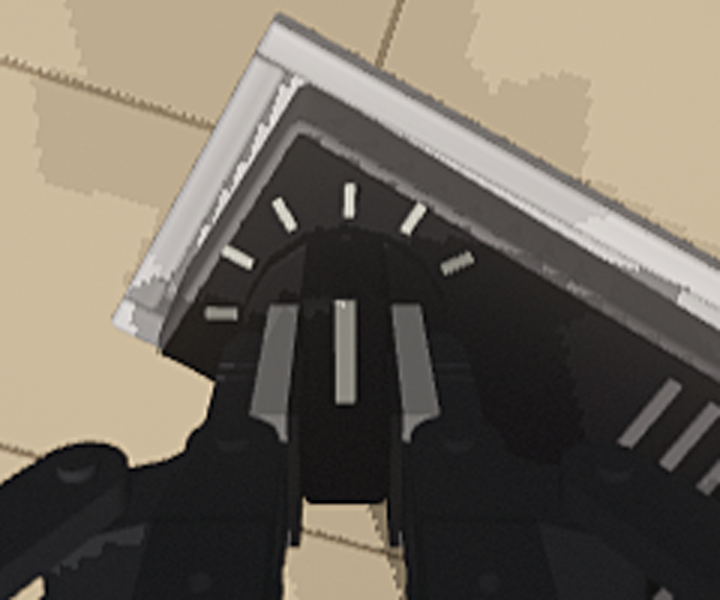

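Request:
{"fn": "move_arm", "kwargs": {
  "steps": [
    [1,0,0,0,0,0,0],
    [1,0,0,0,0,0,0],
    [1,0,0,0,0,0,0],
    [1,0,0,0,0,0,0],
    [1,0,0,0,0,0,0]
  ]
}}

```text
clock: 20.15
position: [592.9, 214.5, 56.1]
ee_rot: [0.81, -0.586, -0.0, 0.0]
contact_force: [-0.1, 0.4, 0.1]
gripper_width: 72.8
```

Request:
{"fn": "move_arm", "kwargs": {
  "steps": [
    [1,0,0,0,0,0,0],
    [1,0,0,10,0,0,0],
    [1,0,0,30,0,0,0],
    [1,0,0,60,0,0,0],
    [1,0,0,90,0,0,0]
  ]
}}

```text
clock: 20.57
position: [592.7, 214.4, 147.3]
ee_rot: [0.81, -0.587, -0.0, 0.001]
contact_force: [0.9, 0.7, -0.3]
gripper_width: 85.5
```

Request:
{"fn": "move_arm", "kwargs": {
  "steps": [
    [1,0,0,30,0,0,0],
    [1,0,0,60,0,0,0],
    [1,0,0,60,0,0,0],
    [1,0,0,60,0,0,0]
  ]
}}

```text
clock: 20.9
position: [594.0, 215.3, 209.7]
ee_rot: [0.81, -0.587, 0.001, -0.003]
contact_force: [-0.7, -0.6, -0.4]
gripper_width: 85.5
```

Run:
```python
from h import *
p=optics.get_image("wrist"); save(p,"w18.png"); s=readout.read_state(); print(s["clock"],s["position"],s["gripper_width"],s["contact_force"])
np.savez("w18.npz",P=s["position"],q=s["ee_rot"],**{k:p[k] for k in ["fx","fy","cx","cy","k1","rvec","tvec"]})
cv2.imwrite("pics/w18b.png",cv2.resize(p["frame"][100:300,150:400],None,fx=3,fy=3,interpolation=cv2.INTER_CUBIC))
t=optics.get_image("top"); save(t,"top2.png"); t=optics.get_image("side"); cv2.imwrite("pics/side2.png",cv2.resize(t["frame"][180:300,150:300],None,fx=4,fy=4,interpolation=cv2.INTER_CUBIC))
```

```text
20.95 [593.01804018 214.84499894 207.40581672] 85.3306539636695 [-0.51799525  0.69603073  0.17623569]
```

View pics/w18b.png

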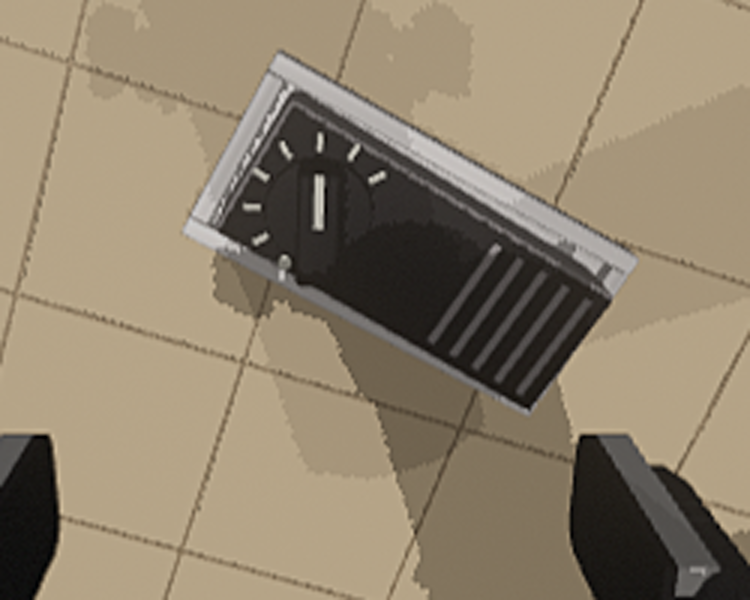

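View pics/side2.png

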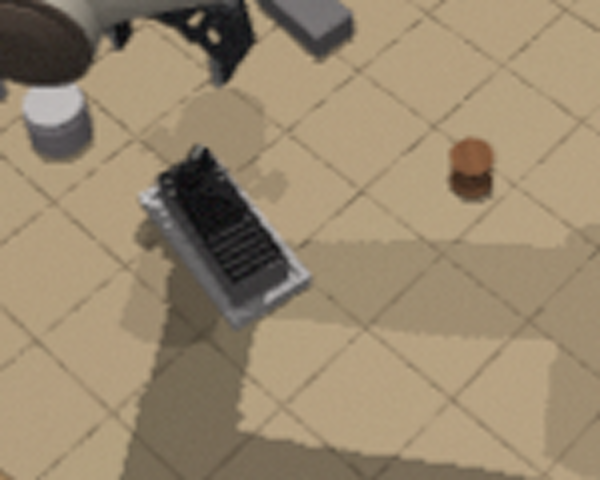

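View pics/top2.png

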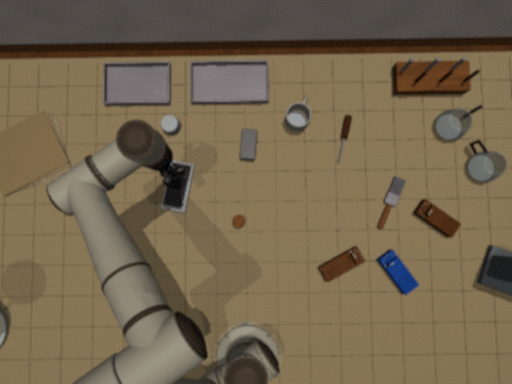

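Run:
```python
from h import *
p=optics.get_image("wrist"); save(p,"w19.png"); f=cv2.resize(p["frame"],None,fx=3,fy=3,interpolation=cv2.INTER_CUBIC)
a=np.radians(-11.1);R=np.array([[np.cos(a),-np.sin(a)],[np.sin(a),np.cos(a)]])
def poly(hx,hy,z,c,col):
    X=np.array([[-hx,-hy],[hx,-hy],[hx,hy],[-hx,hy]])@R.T+c; q=proj(p,np.c_[X,np.full(4,z)])*3; cv2.polylines(f,[q.astype(int)],True,col,1)
poly(82,40,16,[552.8,223.5],(0,255,0)); poly(70,28,46,[552.8,223.5],(0,0,255))
cv2.imwrite("pics/w19b.png",f[300:900,450:1200])
print(readout.read_state()["clock"])
```

```text
21.1
```

View pics/w19b.png

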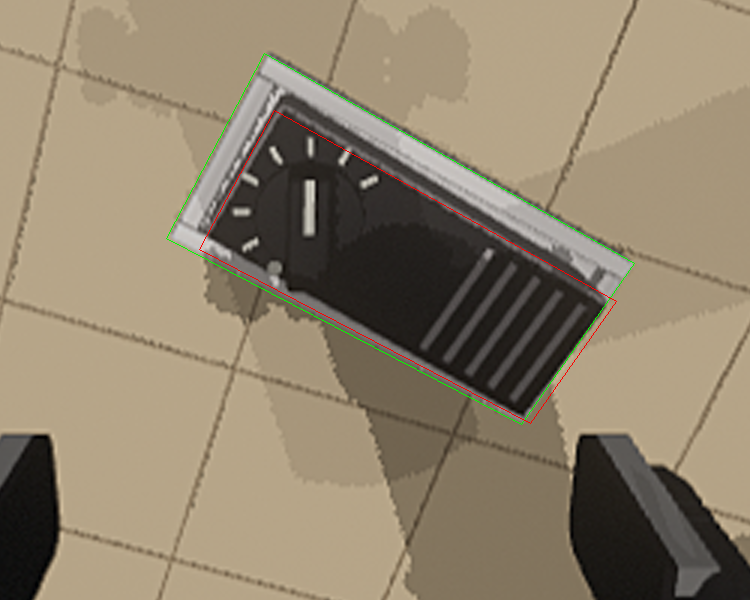

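```bash
python3 -c "
from bench import workorder; print(workorder.job_done())"
```

```text
the job is handed in; nothing more can be done
None
```

I picked up the grey control box by its body and set it flat in the cradle, with its +x end along the cradle's +x. After letting go I gripped the dial's bar and turned it clockwise from click 0 to click 5. I then let go, raised the tool and handed the job in at about 21 s.

**Last checks:**
- **Box:** a model outline drawn over the final wrist picture matches the box lying flat inside the fence, to within 1–2 mm.
- **Dial:** after release, the pointer lines up with the fifth line after the dot.
- **Tool:** it was about 150 mm clear of the box, with the gripper open and no contact force.
- **Other things:** in the top picture they looked to be where they started.

No check failed. The one mismatch was that the box's top measured about 53 mm wide instead of 56 mm, which I put down to its rounded edges.

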